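Hold the pump's tube clamp open

TASK

A new tube is to be laid into the small bench-top pump. First slide the pump's clear front guard, which has a handle at its top, all the way down and leave it down; then swing the sprung clamp arm, which has an upright knob, forward off the rotor, out over the lowered guard, until it is against its stop, and finish while still holding it there (it springs back if let go). Do not swing the arm forward before the guard is down, and leave the bottle, the jar and the tip box where they stand.

Things in the scene. Friction and masses are not known exactly. Their poses are not given: they have to be found in the camera images.
- pump: Fixed white pump housing, 200 deep (x) x 270 wide (y) x 100 mm high, flat deck on top. Origin: centre of its underside, on the work surface; -x is its front, where the guard is; z up. Guide posts 18 x 16 mm, 205 mm high, at x = -109, y = -135 and +135 mm. Rotor on the deck (x = 45, y = 20, radius 34 mm) and pieces beside it reach at most 145 mm high. Its place and yaw vary.
- guard_handle (a point): Centre of the guard's handle: upright grey block 30 wide (pump y) x 24 deep (pump x) x 46 mm tall, on the outer face at the middle of the guard's top edge, at pump x = -134, y = 0; axes as the pump's. Can be gripped across its width from above. The guard is a clear upright panel 254 wide, 5 thick, 101 mm high, grey top rail; its top edge is 13 mm above the handle's centre.
- guard (a joint): How far the guard has been slid down, in m: 0 fully up (handle centre 190 mm above the work surface), 0.098 fully down on its stop (handle centre 92 mm above it). Slides straight down; it is stiff and stays where it is left; 2 to 6 N of push moves it down, 9 to 13 N lifts it.
- pivot (a point): On the clamp arm's upright pivot axis, at the arm's mid-height, 132 mm above the work surface, at pump x = -30, y = -95 mm. Axes as the pump's.
- knob_center (a point): Centre of the black upright round knob, 20 mm diameter, 50 mm tall, on the clamp arm's free end, 150 mm from the pivot axis; 164 mm above the work surface. Its y axis points from the pivot outwards along the arm. The arm under it is a flat dark steel bar 20 mm wide (28 mm round end), 125 to 139 mm above the work surface, so it passes over the lowered guard and handle.
- clamp_arm (a joint): Swing of the clamp arm about its upright pivot axis, rad: 0 at rest, sprung towards the rotor, arm pointing along the pump's +y; grows as the knob swings out to the pump's front (-x), counter-clockwise from above; 1.1 on the stop. The spring pushes back with about 3 N at the knob at rest, 7 N at the stop; let go, the arm swings back.
- bottle: Bystander: glass bottle with black cap, 60 mm diameter, 115 mm tall, standing; origin at the centre of its underside.
- jar: Bystander: white jar, 58 mm diameter, 75 mm tall, standing; origin at the centre of its underside.
- tip_box: Bystander: blue box of pipette tips, 122 x 84 x 62 mm; origin at the centre of its underside.

How it is judged:
By the outcome, as a careful person would: the job done as asked, in the order asked, and still so for the second after the job is handed in, while the arm keeps its last pose, push and grip.
It also fails if it takes over 48 s, if anything falls off the work surface, if the arm or the gripper's body presses on something with over 40 N, if the wrist force passes 120 N, or if a joint passes its speed limit or range.

ROBOT

A 7-joint arm with a two-finger parallel gripper is mounted at the origin on the work surface. World frame = base frame: x ahead of the robot, y to its left, z up, the work surface at z = 0. Lengths are in m, angles in rad, forces in N, time in s.
With the tool pointing down it reaches from about 0.4 to 0.875 m from the base axis. Payload 19.3 kg.
Tool frame: the origin (TCP) lies on the centre line of the jaws, within the pads' length; the fingertips stand 11 mm ahead of it and the grasp point (between the pads) lies 8 mm behind it; y points along the fingers, x is the direction in which the jaws open and shut, and the axes are right-handed (so a half turn about y gives the same grasp; the last joint's range is limited). The gripper opens to 85 mm and grips with 20 to 120 N. Pads are 22 mm wide; open, the fingers measure 114 mm over their backs; the gripper's body (76 mm by 85 mm) begins 54 mm behind the grasp point. The pads swing forward as they close: fully open they stand 13 mm farther back than shut.
Start: joints at [-1.184, 0.521, -0.036, 1.599, 0.021, 1.021, -0.113], TCP at [0.276, 0.561, 0.242] pointing down, gripper open.
Joint ranges: [-2.91, 2.91], [-0.3, 2.13], [-1.5, 1.42], [0.17, 2.43], [-1.26, 4.41], [0.16, 1.93], [-2.52, 2.52]. Speed limits (rad/s): [1.89, 1.89, 2.39, 2.39, 3.01, 3.01, 3.01].

INTERFACE

Orientations are given as [roll, pitch, yaw] about the fixed x, y, z axes, in that order (R = Rz(yaw) Ry(pitch) Rx(roll)).
In Python, from workcell import monitor, cams, bot gives the robot as it stands.
- The arm moves only by the tool send_rows, never from a script. Its argument "series" is text: rows parted by semicolons, each of 7 numbers parted by spaces: the turn, a rotation vector about the tool's x, y, z in rad, then the shift along the tool's x, y, z in mm, then the opening, from 0 (shut) to 1 (fully open). In form: ax ay az tx ty tz claw; .... A call has 1 to 20 rows; each row is the pose to reach, as a shift and turn from the pose commanded when the call began, along the tool's axes at that moment; what a row does not reach only later rows make up. A row lasts 1/12 s, in which the tool goes at most 41.7 mm and 7.16 degrees, less where a joint would pass 70% of its speed; a pose out of reach is approached as far as the arm can. A call with a gripper value outside its range is refused whole. The fingers move at their own pace and stop on an object; "force" is the grip in N (left out, the last holds). Time passes only in rows, so rows that repeat a pose let the fingers close. It gives the time, the measured TCP pose, the force and the opening at its end, in the units of the state.
- monitor.observe(): the state, without advancing time (a new reading comes with each control period).
- cams.grab_frame(name): name is "side" or "top"; returns the picture (384x512x3 uint8, red, green, blue); there is no depth.
- cams.get_calibration(name): a dict with "mtx" (3x3 intrinsics, pixels), "origin" and "attitude" of the camera in the world. Camera axes: x right, y down, z forward; pixel columns grow to the right and rows downward; lengths in m; the calibration is good to about 2 mm. A picture is of the moment at which its call begins. get_calibration takes no time and is no camera call.
- bot.job_done(): hands the job in, once; it reports no verdict.
The state is a dict: "clock": time; "qpos": joint angles; "qd": joint speeds; "joint_efforts": joint torques, N m; "position": TCP position; "tool_rot": TCP orientation; "force": force on the tool from outside, world axes, zero at the start; "moment": the same for the moment, N m; "grip_width": finger opening in m.
Only numpy, scipy, OpenCV 4.12 (cv2) and the standard library are available. Lean on these libraries where they do the work, as an engineer would, in place of code of your own. Each camera call takes 0.05 s, during which the arm holds its last target.

## Working session

There is one attempt and no reset: what is moved stays moved. The work goes in short steps, Python scripts to look and compute and a tool call to move; the robot and the scene stay as the last step left them, time stands still between calls to the robot, and variables do not carry over. Pictures are saved under pics/ and viewed, and the job is handed in when it is done.

Besides the shell and the picture viewer there is one more tool, called after "Request:" as name(argument=value, ...) on one line, values as JSON. send_rows: Moves the arm, as the interface text tells. Its arguments: {"type":"object","properties":{"series":{"type":"string"},"force":{"type":"number"}},"required":["series"]}

```bash
mkdir -p pics; python3 - <<'E'
from workcell import monitor, cams, bot
import cv2
s=monitor.observe()
for k in s: print(k,s[k])
for n in("side","top"):
    c=cams.get_calibration(n);print(n,c)
    cv2.imwrite(f"pics/{n}0.png",cams.grab_frame(n)[:,:,::-1])
E
```

```text
clock 0.0
qpos [-1.18420241  0.52203771 -0.036334    1.59997118  0.02117257  1.02111502
 -0.11281925]
qd [ 0.00193986  0.00165646 -0.00052482  0.00129736 -0.00013873 -0.00074343
  0.0004087 ]
joint_efforts [ 1.24075217e-03 -9.27124000e+01  1.98057912e+00 -3.69952655e+01
  1.79942593e-02  8.13704770e-03  3.85661610e-05]
position [0.27555291 0.56062517 0.24172407]
tool_rot [-1.57085147e+00  1.14622175e-03  1.11396387e+00]
force [ 0.09921573 -0.0185657  -0.00545683]
moment [ 0.02125128 -0.02438702 -0.03807812]
grip_width 0.08578947557486602
side {'mtx': array([[411.02933375,   0.        , 249.71670131],
       [  0.        , 411.02933375, 189.31488343],
       [  0.        ,   0.        ,   1.        ]]), 'origin': array([ 0.18413772, -0.76274365,  0.70374398]), 'attitude': array([-2.14600154, -0.01420122, -0.49129749])}
top {'mtx': array([[471.53513669,   0.        , 251.28936209],
       [  0.        , 471.53513669, 196.31007343],
       [  0.        ,   0.        ,   1.        ]]), 'origin': array([0.39516229, 0.03655694, 1.26140847]), 'attitude': array([-2.94245665, -0.00948148, -1.5617657 ])}
```

View pics/side0.png

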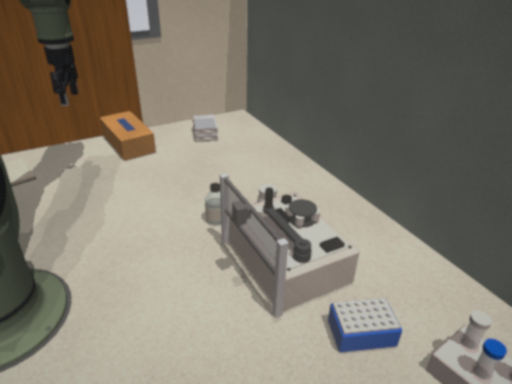

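View pics/top0.png

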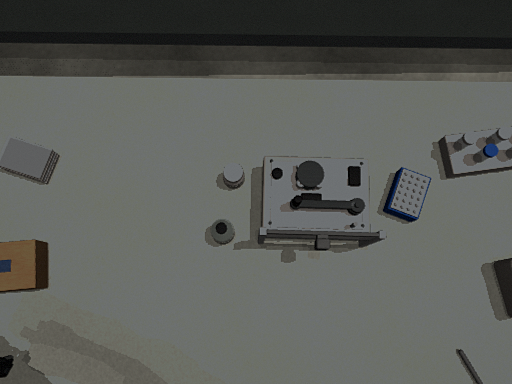

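The top view shows the pump with its front facing the robot: handle near (322,242), knob near (296,202), pivot near (357,206). The bottle is at (222,230), the jar at (233,175) and the tip box at (408,193). I'll enlarge it for precise points.

```bash
cat > h.py <<'E'
import numpy as np
from scipy.spatial.transform import Rotation as R
from workcell import monitor, cams, bot
def ray(n,u,v):
    c=cams.get_calibration(n);d=np.linalg.inv(c['mtx'])@[u,v,1]
    return c['origin'],R.from_euler('xyz',c['attitude']).as_matrix()@d
def onz(n,u,v,z):
    o,d=ray(n,u,v);return o+d*(z-o[2])/d[2]
def proj(n,p):
    c=cams.get_calibration(n);q=c['mtx']@(R.from_euler('xyz',c['attitude']).as_matrix().T@(np.array(p)-c['origin']));return q[:2]/q[2]
E
python3 - <<'E'
import cv2,numpy as np
a=cv2.imread('pics/top0.png')[145:260,200:400]
cv2.imwrite('pics/topz.png',cv2.resize(np.clip(a*1.6,0,255).astype('uint8'),None,fx=4,fy=4,interpolation=cv2.INTER_CUBIC))
a=cv2.imread('pics/side0.png')[165:315,190:370]
cv2.imwrite('pics/sidez.png',cv2.resize(a,None,fx=4,fy=4,interpolation=cv2.INTER_CUBIC))
E
```

```text
(no output)
```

View pics/topz.png

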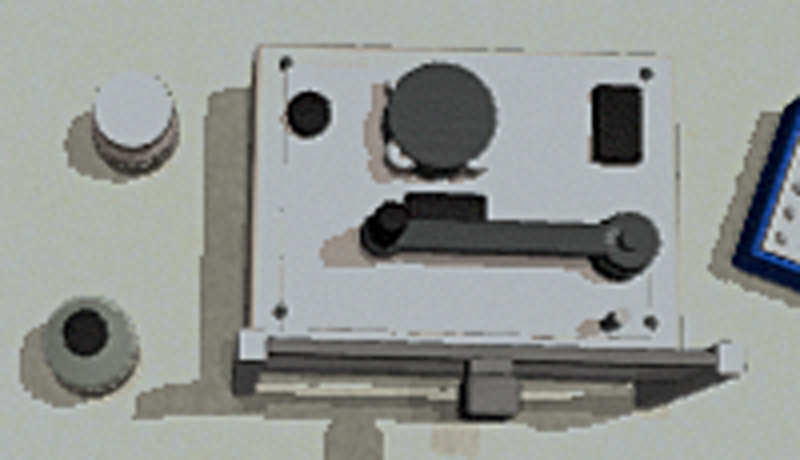

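View pics/sidez.png

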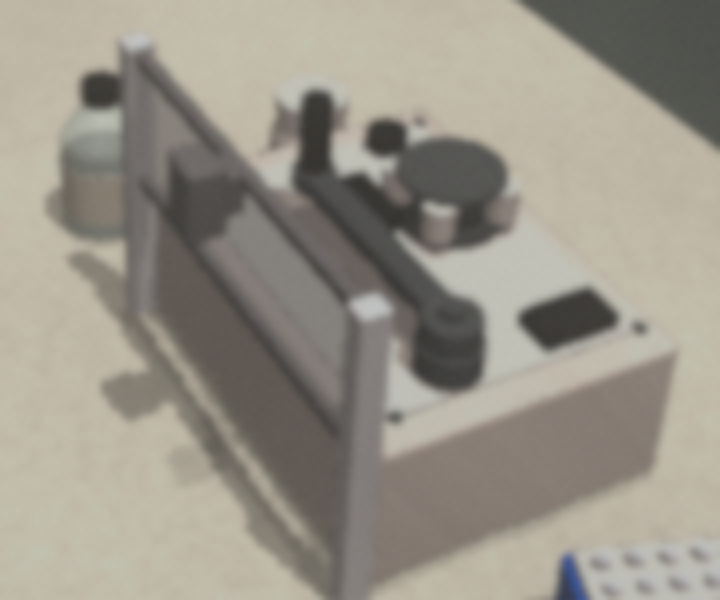

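```bash
python3 - <<'E'
from h import *
f=lambda U,V,z:onz('top',200+(U+.5)/4-.5,145+(V+.5)/4-.5,z)
pL=f(254,345,.205);pR=f(731,358,.205)
bl=f(260,46,.1);br=f(675,57,.1)
print(pL,pR,np.linalg.norm(pL-pR),bl,br,np.linalg.norm(bl-br))
y=(pL-pR)[:2];yaw1=np.arctan2(-y[0],y[1]);y=(bl-br)[:2];yaw2=np.arctan2(-y[0],y[1]);print('yaw',yaw1,yaw2)
piv=f(628,240,.145);kn=f(390,217,.189)
d=(kn-piv)[:2];print('piv',piv,'knob',kn,np.linalg.norm(d),np.arctan2(-d[0],d[1]))
yaw=(yaw1+yaw2)/2
Rz=R.from_euler('z',yaw).as_matrix()
W=lambda o,x,y,z=0:o+Rz@[x,y,z]
mp=(pL+pR)/2;mb=(bl+br)/2
print('origin est',mp-Rz@[-.109,0,0],mb-Rz@[.1,0,0], piv-Rz@[-.03,-.095,0],kn-Rz@[-.03,.055,0])
# side view
g=lambda U,V,z:onz('side',190+(U+.5)/4-.5,165+(V+.5)/4-.5,z)
print('side posts',g(136,43,.205),g(370,308,.205),'knob',g(318,96,.189))
print('handle top',f(490,374,.213),f(490,402,.213))
o=(mp-Rz@[-.109,0,0]+mb-Rz@[.1,0,0])/2;o[2]=0
for p in [(-.109,.135,.205),(-.109,-.135,.205),(-.122,0,.213),(-.146,0,.213),(-.03,.055,.189),(-.03,-.095,.145),(.1,.135,.1),(.1,-.135,.1)]:
  w=W(o,*p);u=proj('top',w);v=proj('side',w);print(p,w.round(4),((u-[200,145])*4).round(),((v-[190,165])*4).round())
E
```

```text
[0.52930376 0.00108513 0.205     ] [ 0.52468779 -0.26793942  0.205     ] 0.2690641436224054 [ 0.73486129 -0.00549664  0.1       ] [ 0.7306885  -0.27118702  0.1       ] 0.2657231521729952
yaw -0.017156476796307617 -0.01570418904318867
piv [ 0.60288299 -0.22625215  0.145     ] knob [ 0.60677223 -0.07804315  0.189     ] 0.1482600227959403 -0.026235585087083933
origin est [ 0.63598106 -0.13521797  0.205     ] [ 0.63278839 -0.13669887  0.1       ] [ 0.63443975 -0.13175787  0.145     ] [ 0.63586455 -0.13352862  0.189     ]
side posts [ 0.52704641 -0.00690655  0.205     ] [ 0.52260785 -0.27349792  0.205     ] knob [ 0.60658065 -0.08379612  0.189     ]
handle top [ 0.51337037 -0.13040892  0.213     ] [ 0.4977562  -0.13008533  0.213     ]
(-0.109, 0.135, 0.205) [0.5276 0.0008 0.205 ] [253. 346.] [130.  35.]
(-0.109, -0.135, 0.205) [ 0.5232 -0.2691  0.205 ] [732. 359.] [365. 301.]
(-0.122, 0, 0.213) [ 0.5124 -0.134   0.213 ] [495. 374.] [212. 146.]
(-0.146, 0, 0.213) [ 0.4884 -0.1336  0.213 ] [495. 417.] [170. 158.]
(-0.03, 0.055, 0.189) [ 0.6053 -0.0805  0.189 ] [393. 218.] [312.  92.]
(-0.03, -0.095, 0.145) [ 0.6028 -0.2305  0.145 ] [633. 239.] [448. 302.]
(0.1, 0.135, 0.1) [ 0.7366 -0.0026  0.1   ] [254.  42.] [416. 100.]
(0.1, -0.135, 0.1) [ 0.7322 -0.2726  0.1   ] [676.  53.] [679. 339.]
```

```bash
cat >> h.py <<'E'
def rel(pos,yaw,p0=None,r0=None):
    s=monitor.observe()
    p0=s['position'] if p0 is None else np.array(p0); r0=s['tool_rot'] if r0 is None else r0
    M0=R.from_euler('xyz',r0);M=R.from_euler('xyz',[-np.pi/2,0,yaw])
    return (M0.inv()*M).as_rotvec().round(4),(M0.inv().apply(np.array(pos)-p0)*1000).round(1)
E
python3 -c "
from h import *
print(rel([.5,-.133,.26],-.0165))"
```

```text
(array([ 6.0000e-04,  1.1305e+00, -9.0000e-04]), array([-523.6,  -17.6, -507.4]))
```

Request:
send_rows(series="0 0.11 0 -50 -18 -50 0; 0 0.22 0 -80 -18 -78 0; 0 0.33 0 -110 -18 -106 0; 0 0.44 0 -138 -18 -134 0; 0 0.55 0 -166 -18 -162 0; 0 0.66 0 -194 -18 -189 0; 0 0.77 0 -222 -18 -216 0; 0 0.88 0 -250 -18 -243 0; 0 0.98 0 -278 -18 -270 0; 0 1.06 0 -306 -18 -297 0; 0 1.13 0 -334 -18 -324 0; 0 1.13 0 -362 -18 -351 0; 0 1.13 0 -390 -18 -378 0; 0 1.13 0 -417 -18 -405 0; 0 1.13 0 -444 -18 -431 0; 0 1.13 0 -470 -18 -456 0; 0 1.13 0 -496 -18 -481 0; 0 1.13 0 -515 -18 -499 0; 0 1.13 0 -524 -18 -507 0; 0 1.13 0 -524 -18 -507 0", force=40)

```text
clock: 1.77
position: [0.4996, -0.136, 0.2601]
tool_rot: [-1.572, 0.0, -0.02]
force: [-0.1, 0.5, -0.3]
grip_width: 0.0
```

```bash
python3 - <<'E'
from h import *
import cv2
s=monitor.observe();print(s['clock'],s['position'],s['tool_rot'],s['force'],s['grip_width'],s['qpos'].round(2) if hasattr(s['qpos'],'round') else s['qpos'])
a=cams.grab_frame('top')[145:260,200:400,::-1];b=cams.grab_frame('side')[140:310,190:370,::-1]
cv2.imwrite('pics/t1.png',cv2.resize(a,None,fx=4,fy=4));cv2.imwrite('pics/s1.png',cv2.resize(b,None,fx=3.5,fy=3.5))
E
```

```text
1.7667 [ 0.49956722 -0.1359679   0.26005524] [-1.57202500e+00  3.43784403e-04 -1.97520752e-02] [-0.13801943  0.49875611 -0.26135116] 2.2690698967675546e-05 [-0.22  0.36  0.48  1.88 -0.2   0.95  0.33]
```

View pics/s1.png

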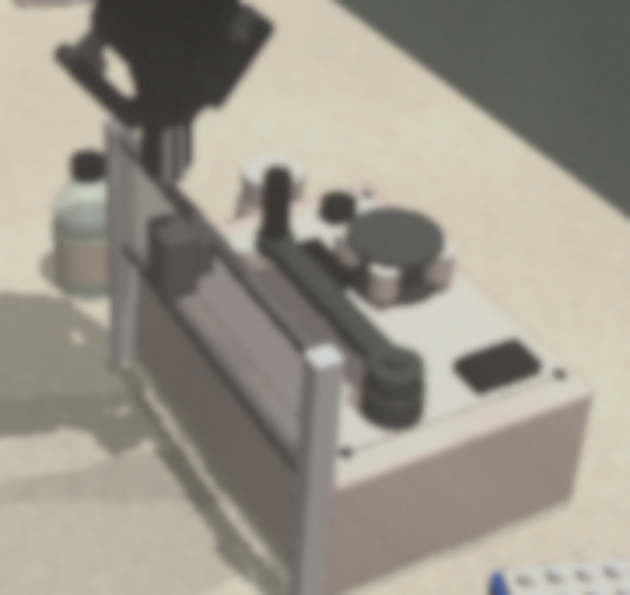

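View pics/t1.png

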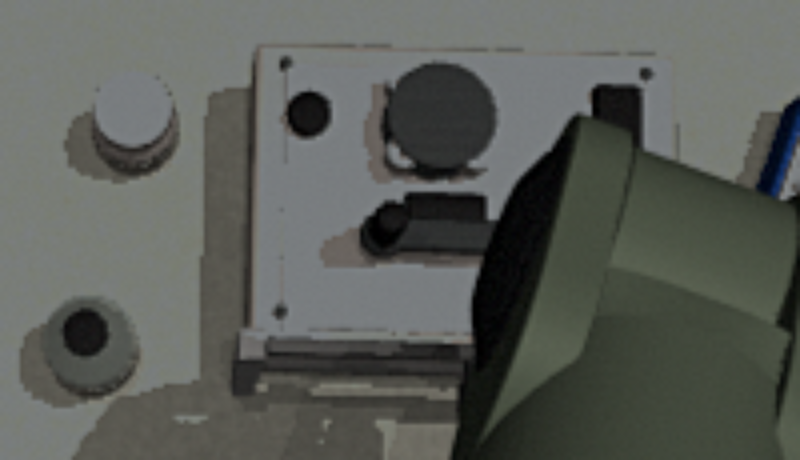

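The side view puts the shut fingertips at about (170,180) in the crop, just above the handle block at (180,225). I'll push down now.

Request:
send_rows(series="0 0 0 0 20 0 0; 0 0 0 0 30 0 0; 0 0 0 0 36 0 0; 0 0 0 0 42 0 0; 0 0 0 0 48 0 0; 0 0 0 0 54 0 0; 0 0 0 0 60 0 0; 0 0 0 0 60 0 0")

```text
clock: 2.53
position: [0.4995, -0.1329, 0.1994]
tool_rot: [-1.571, 0.001, -0.016]
force: [-0.8, -0.2, -0.9]
grip_width: -0.0001
```

```bash
python3 - <<'E'
from h import *
import cv2
b=cams.grab_frame('side')[140:310,190:370,::-1]
print(monitor.observe()['force'])
cv2.imwrite('pics/s2.png',cv2.resize(b,None,fx=3.5,fy=3.5))
E
```

```text
[ 0.213947    0.49201775 -0.01112682]
```

View pics/s2.png

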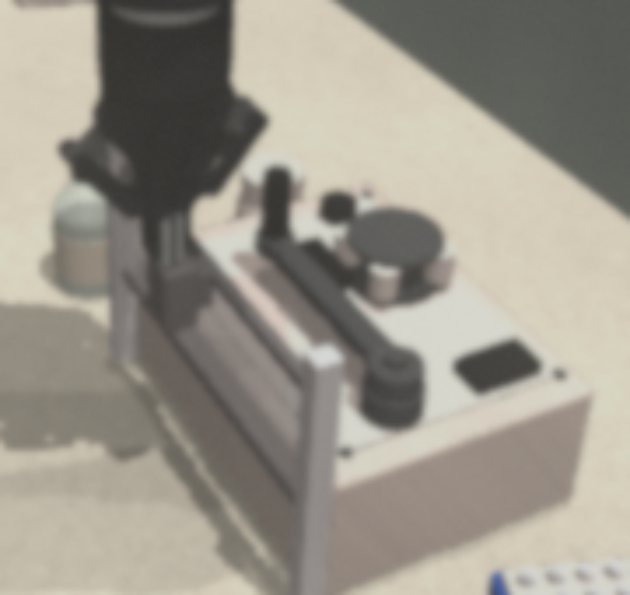

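The guard and its handle have moved down under the fingers: the rail is now well below the post tops. Continuing to push.

Request:
send_rows(series="0 0 0 0 8 0 0; 0 0 0 0 16 0 0; 0 0 0 0 24 0 0; 0 0 0 0 32 0 0; 0 0 0 0 40 0 0; 0 0 0 0 48 0 0; 0 0 0 0 56 0 0; 0 0 0 0 62 0 0; 0 0 0 0 67 0 0; 0 0 0 0 70 0 0; 0 0 0 0 72 0 0")

```text
clock: 3.5
position: [0.4994, -0.1329, 0.1279]
tool_rot: [-1.571, 0.001, -0.016]
force: [0.6, -0.7, 4.2]
grip_width: -0.0
```

Request:
send_rows(series="0 0 0 0 1 0 0; 0 0 0 0 2 0 0; 0 0 0 0 2 0 0")

```text
clock: 3.75
position: [0.4993, -0.1329, 0.1262]
tool_rot: [-1.571, 0.001, -0.016]
force: [0.7, 0.6, 2.0]
grip_width: 0.0003
```

Request:
send_rows(series="0 0 0 0 1 0 0; 0 0 0 0 2 0 0; 0 0 0 0 2 0 0")

```text
clock: 4.0
position: [0.4994, -0.1329, 0.1258]
tool_rot: [-1.57, -0.0, -0.016]
force: [-10.5, 4.5, 40.1]
grip_width: 0.0002
```

The force rose to 40 N at TCP z = 0.1258, and the expected stop is at 0.126, so the guard is on its stop. Next I'll lift and check with both cameras on the way to the knob.

Request:
send_rows(series="0 0 0 0 -10 0 0; 0 0 0 0 -40 0 0; 0 0 0 0 -75 0 0.5; 0 0 0 0 -100 0 1; 0 0 0 0 -116 0 1; 0 0 0 30 -121 15 1; 0 0 0 60 -121 30 1; 0 0 0 90 -121 45 1; 0 0 0 106 -121 53 1; 0 0 0 106 -121 53 1; 0 0 0 106 -121 53 1")

```text
clock: 4.92
position: [0.6063, -0.0812, 0.2446]
tool_rot: [-1.571, 0.001, -0.015]
force: [-0.7, -0.1, 0.1]
grip_width: 0.0853
```

```bash
python3 - <<'E'
from h import *
import cv2
s=monitor.observe();print(s['position'],s['force'],s['grip_width'])
a=cams.grab_frame('top')[145:260,200:400,::-1];b=cams.grab_frame('side')[140:310,190:370,::-1]
cv2.imwrite('pics/t3.png',cv2.resize(a,None,fx=4,fy=4));cv2.imwrite('pics/s3.png',cv2.resize(b,None,fx=3.5,fy=3.5))
E
```

```text
[ 0.60631761 -0.08117667  0.24458896] [-0.65137458 -0.11402211  0.05218971] 0.08533264123316192
```

View pics/s3.png

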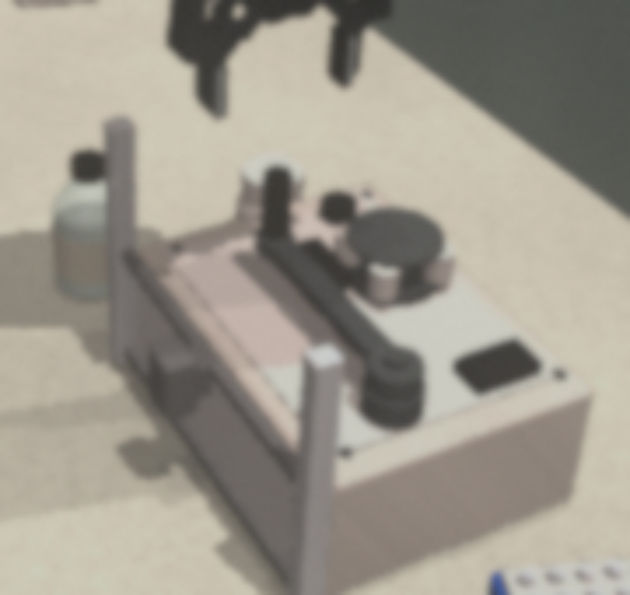

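View pics/t3.png

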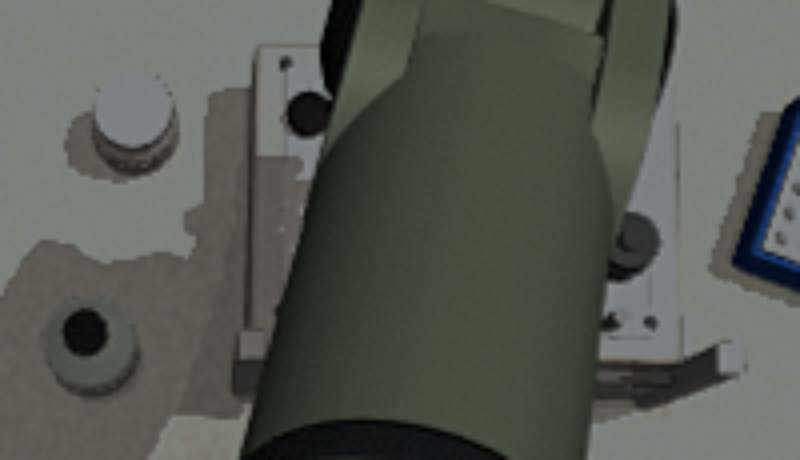

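The side view shows the guard fully down: its rail is near deck level and the handle is at (180,378). The open fingers straddle the knob. Lower and grip.

Request:
send_rows(series="0 0 0 0 20 0 1; 0 0 0 0 40 0 1; 0 0 0 0 60 0 1; 0 0 0 0 74 0 1; 0 0 0 0 82 0 1; 0 0 0 0 82 0 1; 0 0 0 0 82 0 0; 0 0 0 0 82 0 0; 0 0 0 0 82 0 0; 0 0 0 0 82 0 0; 0 0 0 0 82 0 0; 0 0 0 0 82 0 0", force=60)

```text
clock: 6.02
position: [0.607, -0.0817, 0.164]
tool_rot: [-1.571, -0.002, -0.016]
force: [2.5, 0.9, 4.0]
grip_width: 0.0185
```

```bash
python3 - <<'E'
from h import *
import cv2
s=monitor.observe();print(s['position'],s['tool_rot'],s['force'],s['grip_width'],s['qpos'])
b=cams.grab_frame('side')[140:310,190:370,::-1]
cv2.imwrite('pics/s4.png',cv2.resize(b,None,fx=3.5,fy=3.5))
p0=s['position'];yaw=-.0165
# knob arc about pivot: radius .15, grasp held; offset constant
k0=np.array([-0.0,.150,0])
for th in [0.1*i for i in range(1,12)]:
    d=R.from_euler('z',yaw+th).apply([0,.15,0])-R.from_euler('z',yaw).apply([0,.15,0])
    print(round(th,2),*rel(p0+d,s['tool_rot'][2]+th,p0,s['tool_rot']))
E
```

```text
[ 0.60701645 -0.08166077  0.16395928] [-1.57079232 -0.00161271 -0.01584746] [2.46510663 0.91734665 3.97257764] 0.01850126907834204 [-0.23229331  0.6287096   0.40272984  1.72288739 -0.31146472  0.85196923
  0.2922019 ]
0.1 [ 0.0001 -0.1     0.0016] [-15.   -0.   -0.7]
0.2 [ 0.0002 -0.2     0.0016] [-29.8  -0.   -3. ]
0.3 [ 2.0e-04 -3.0e-01  1.6e-03] [-44.3  -0.1  -6.7]
0.4 [ 3.0e-04 -4.0e-01  1.6e-03] [-58.4  -0.1 -11.8]
0.5 [ 4.0e-04 -5.0e-01  1.6e-03] [-71.9  -0.1 -18.3]
0.6 [ 5.0e-04 -6.0e-01  1.6e-03] [-84.7  -0.1 -26.1]
0.7 [ 6.0e-04 -7.0e-01  1.5e-03] [-96.7  -0.2 -35.2]
0.8 [ 6.0e-04 -8.0e-01  1.5e-03] [-107.6   -0.2  -45.4]
0.9 [ 7.0e-04 -9.0e-01  1.5e-03] [-117.5   -0.2  -56.7]
1.0 [ 8.0e-04 -1.0e+00  1.5e-03] [-126.3   -0.2  -68.9]
1.1 [ 9.0e-04 -1.1e+00  1.4e-03] [-133.7   -0.2  -81.9]
```

View pics/s4.png

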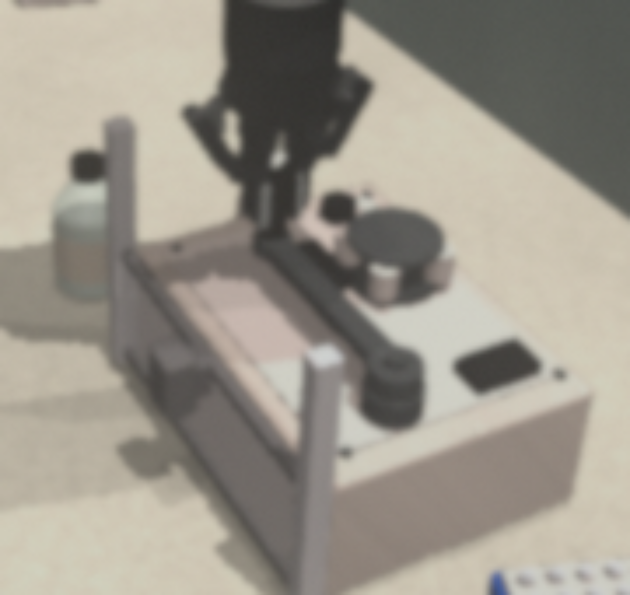

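The side view shows the fingers closed around the knob at (275,205), with a grip width of 18.5 mm. Swing along the arc.

Request:
send_rows(series="0 -0.05 0 -8 0 0 0; 0 -0.1 0 -15 0 -1 0; 0 -0.15 0 -22 0 -2 0; 0 -0.2 0 -30 0 -3 0; 0 -0.25 0 -37 0 -5 0; 0 -0.3 0 -44 0 -7 0; 0 -0.35 0 -51 0 -9 0; 0 -0.4 0 -58 0 -12 0; 0 -0.4 0 -58 0 -12 0")

```text
clock: 6.82
position: [0.5481, -0.0934, 0.164]
tool_rot: [-1.571, -0.001, 0.386]
force: [5.5, -0.9, 1.8]
grip_width: 0.0187
```

Request:
send_rows(series="0 -0.05 0 -8 0 0 0; 0 -0.1 0 -15 0 -1 0; 0 -0.15 0 -22 0 -2 0; 0 -0.2 0 -30 0 -3 0; 0 -0.25 0 -37 0 -5 0; 0 -0.3 0 -44 0 -7 0; 0 -0.35 0 -51 0 -9 0; 0 -0.4 0 -58 0 -12 0; 0 -0.45 0 -65 0 -15 0; 0 -0.5 0 -72 0 -18 0; 0 -0.55 0 -78 0 -22 0; 0 -0.6 0 -85 0 -26 0; 0 -0.6 0 -85 0 -26 0")

```text
clock: 7.9
position: [0.4808, -0.15, 0.164]
tool_rot: [-1.575, -0.002, 0.985]
force: [13.8, -0.3, -2.8]
grip_width: 0.0182
```

```bash
python3 - <<'E'
from h import *
import cv2
s=monitor.observe();print(s['position'],s['tool_rot'],s['force'],s['grip_width'],s['qpos'])
b=cams.grab_frame('side')[140:310,190:370,::-1]
cv2.imwrite('pics/s5.png',cv2.resize(b,None,fx=3.5,fy=3.5))
piv=np.array([.6070,-.0817,0])-R.from_euler('z',-.0165).apply([0,.15,0])
d=s['position']-piv;print(piv,np.hypot(d[0],d[1]),np.arctan2(-d[0],d[1])+.0165)
E
```

```text
[ 0.48083216 -0.14996654  0.16396934] [-1.57493187e+00 -1.51456725e-03  9.84571236e-01] [13.8172846  -0.27037346 -2.78369286] 0.018185117522610646 [ 0.07603192  0.44286227  0.14165922  1.99955301 -0.09374923  0.70082107
  1.26022471]
[ 0.60452511 -0.23167958  0.        ] 0.14824631095424784 1.0034971869413631
```

View pics/s5.png

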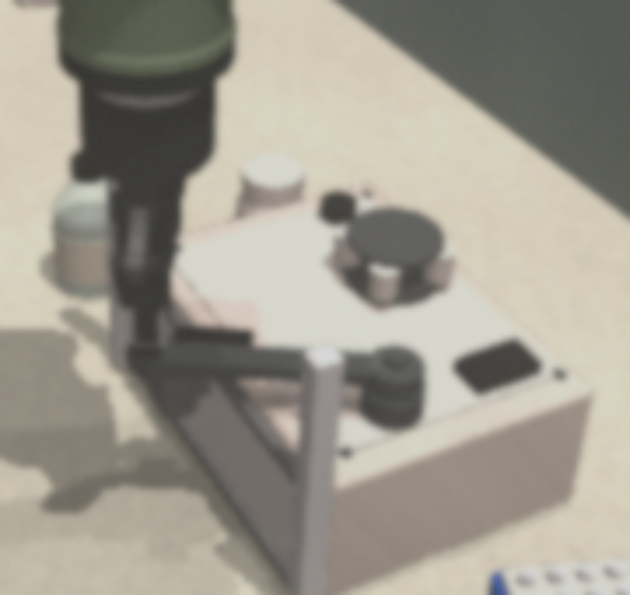

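The arm follows, now at about 1.0 rad. There is about 12 N of radial tension, so I'll trim 2 mm inward and continue to the stop.

Request:
send_rows(series="0 -0.03 0 -4 0 -1 0; 0 -0.06 0 -8 0 -2 0; 0 -0.08 0 -11 0 -2.5 0; 0 -0.09 0 -13 0 -3 0; 0 -0.1 0 -14 0 -3 0; 0 -0.1 0 -14 0 -3 0")

```text
clock: 8.45
position: [0.4747, -0.1605, 0.1638]
tool_rot: [-1.571, -0.002, 1.083]
force: [-0.2, 12.5, 12.5]
grip_width: 0.0187
```

```bash
cat > st.py <<'E'
from h import *
s=monitor.observe();print(s['clock'],s['position'],s['tool_rot'],s['force'],s['grip_width'])
print('tool-frame force',R.from_euler('xyz',s['tool_rot']).inv().apply(s['force']))
piv=np.array([.6070,-.0817,0])-R.from_euler('z',-.0165).apply([0,.15,0])
d=s['position']-piv;print(np.hypot(d[0],d[1]),np.arctan2(-d[0],d[1])+.0165)
E
python3 st.py
```

```text
8.45 [ 0.47474911 -0.16050153  0.16379333] [-1.57063175 -0.00208339  1.08347962] [-0.16395384 12.4658525  12.48297546] 0.01866933714329025
tool-frame force [ 10.96394457 -12.45917568   5.98413708]
0.148013943228863 1.0856296618429233
```

Request:
send_rows(series="0 -0.01 0 -1 -0.5 0 0; 0 -0.015 0 -2 -0.5 0 0; 0 -0.015 0 -2 -0.5 0 0; 0 -0.015 0 -2 -0.5 0 0")

```text
clock: 8.78
position: [0.4744, -0.1611, 0.1639]
tool_rot: [-1.571, -0.003, 1.099]
force: [7.4, 17.7, 2.7]
grip_width: 0.0184
```

```bash
python3 st.py
```

```text
8.7833 [ 0.4744423  -0.16112235  0.16392279] [-1.57069152 -0.00321489  1.09873176] [ 7.35004764 17.66028458  2.66722789] 0.018441898092616846
tool-frame force [19.07953772 -2.60574728  1.48468103]
0.14798601206133388 1.0903049205339683
```

Request:
send_rows(series="0 0 0 -1 0 0 0; 0 0 0 -1 0 0 0; 0 0 0 -1 0 0 0; 0 0 0 -1 0 0 0; 0 0 0 -1 0 0 0; 0 0 0 -1 0 0 0")

```text
clock: 9.28
position: [0.4743, -0.1614, 0.164]
tool_rot: [-1.571, -0.004, 1.099]
force: [8.6, 22.4, 0.4]
grip_width: 0.0187
```

```bash
python3 st.py; python3 - <<'E'
from h import *
import cv2
b=cams.grab_frame('side');a=cams.grab_frame('top')[120:290,180:440]
cv2.imwrite('pics/s6.png',cv2.resize(b[140:350,180:410,::-1],None,fx=2.8,fy=2.8));cv2.imwrite('pics/t6.png',cv2.resize(a[:,:,::-1],None,fx=3,fy=3))
E
```

```text
9.2833 [ 0.47433689 -0.16137482  0.16396702] [-1.57081964 -0.00388035  1.09935568] [ 8.59526079 22.36743408  0.36495882] 0.01870908428858442
tool-frame force [23.8324291  -0.27254123  2.50097084]
0.14795854701812347 1.0921444763206898
```

View pics/s6.png

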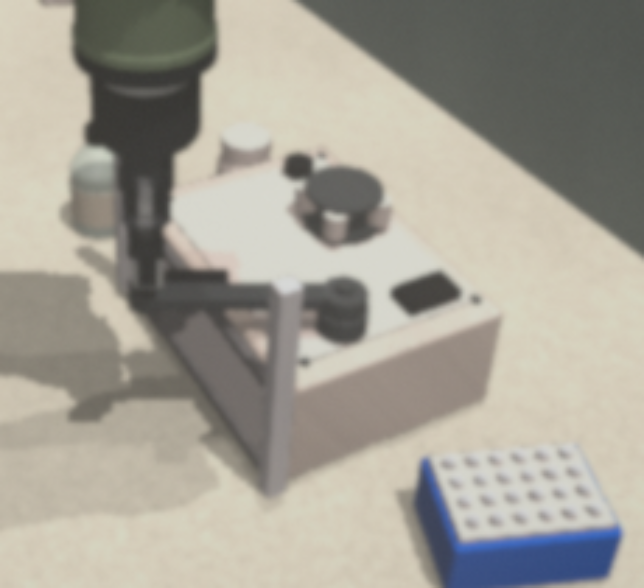

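View pics/t6.png

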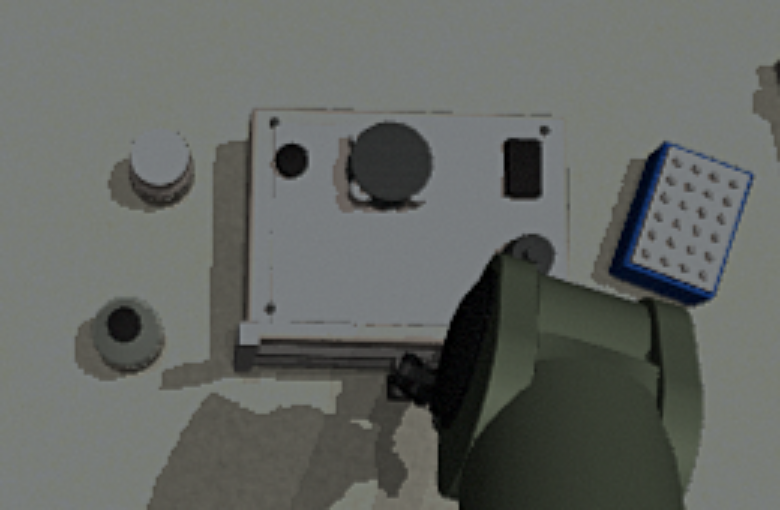

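The arm is out over the lowered guard, with the fingers on the knob at (150,270) in the side crop. The bottle, jar and tip box are where they were. A further 1 mm commanded moved it only about 0.3 mm and added 5 N, so it is on the stop. Handing in.

```bash
python3 -c "
from workcell import bot
print(bot.job_done())"
```

```text
the job is handed in; nothing more can be done
None
```

The guard is down on its stop and the clamp arm is swung forward against its stop. The gripper was still holding the knob when I handed the job in at about 9.4 s of the 48 s allowed.

- **Guard:** I pushed the handle down with shut fingers until the force rose sharply at tool height z = 0.1258 m; the stop was expected at 0.126. That last press read 40.1 N vertically (about 41.7 N in total) on the fingertips. This is just over the 40 N figure given for the arm and gripper body, though the fingers made the contact. I released it at once, and the pictures then showed the guard fully down.
- **Clamp arm:** I gripped the knob at 60 N, with the opening reading 18.2–18.7 mm on the 20 mm knob. I then swung it along its arc, turning the tool with it.
- **Stop check:** The angle worked out from the tool position was 1.092 rad against the 1.1 expected, and the tool's own turn agreed to within about 0.02 rad. The push was about 24 N where the spring gives about 7 N, and extra commanded travel gave almost no movement.
- **Bystanders:** The bottle, jar and tip box looked unmoved in the last pictures.
- **Disagreement:** The two cameras differed by about 5–8 mm in y. I used values between the two for the handle and knob, and both contacts worked.

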